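Load a power module into the test socket and lock it

ROBOT

A 6-joint arm with a two-finger parallel gripper is mounted at the origin on the work surface. World frame = base frame: x ahead of the robot, y to its left, z up, the work surface at z = 0. Lengths are in m, angles in rad, forces in N, time in s.
With the tool pointing down it reaches from about 0.275 to 0.775 m from the base axis. Payload 14.6 kg.
Tool frame: the origin (TCP) lies on the mounting face of the last link; the fingertips stand 173 mm ahead of it and the grasp point (between the pads) lies 155 mm ahead of it; z points along the fingers, y is the line along which they close (so a half turn about z gives the same grasp; the last joint's range is limited). The gripper opens to 85 mm and grips with 20 to 120 N. Pads are 22 mm wide; open, the fingers measure 114 mm over their backs; the gripper's body (76 mm by 85 mm) begins 54 mm behind the grasp point. The pads swing forward as they close: fully open they stand 13 mm farther back than shut.
Start: joints at [-1.276, 0.263, -0.048, 1.259, 0, 1.415], TCP at [0.228, -0.473, 0.405] pointing down, gripper open.
Joint ranges: [-2.65, 2.65], [-0.89, 1.7], [-1.18, 1.37], [-2.13, 2.11], [-1.35, 1.29], [-3.14, 3.14]. Speed limits (rad/s): [1.89, 1.89, 2.57, 2.79, 3.14, 3.14].

INTERFACE

Orientations are given as a rotation vector (axis times angle).
In Python, from cell import telemetry, eyes, robot gives the robot as it stands.
- The arm moves only by the tool send_rows, never from a script. Its argument "rows" is a list of rows, each an object with "hand": the finger opening in cm, from 0 to 8.54; "travel": the shift along the world's x, y, z in cm, a list of three; "turn": the turn about the world's z in degrees. In form: [{"hand": hand, "travel": [tx, ty, tz], "turn": turn}, ...]. A call has 1 to 10 rows; each row shifts and turns the commanded pose from where the row before left it; what a row does not reach is not made up. A row lasts 1/8 s, in which the tool goes at most 62.5 mm and 10.7 degrees, less where a joint would pass 70% of its speed; a pose out of reach is approached as far as the arm can. A call with a gripper value outside its range is refused whole. The fingers move at their own pace and stop on an object; the grip force is fixed at half the most. Time passes only in rows, so rows that do not move let the fingers close. It gives the time, the measured TCP pose, the force, the opening and the grip force at its end, in the units of the state.
- telemetry.get_obs(): the state, without advancing time (a new reading comes with each control period).
- eyes.capture(name): name is "scene" or "top"; returns the picture (384x512x3 uint8, red, green, blue); there is no depth.
- eyes.camera_model(name): a dict with "fx", "fy", "cx", "cy" (pixels), "rvec" (rotation vector, rad) and "tvec" (3), from world to camera coordinates, as OpenCV has them. Camera axes: x right, y down, z forward; pixel columns grow to the right and rows downward; lengths in m; the calibration is good to about 2 mm. A picture is of the moment at which its call begins. camera_model takes no time and is no camera call.
- robot.close_job(): hands the job in; it is judged then, once.
The state is a dict: "t": time; "qpos": joint angles; "qd": joint speeds; "joint_efforts": joint torques, N m; "tcp_pos": TCP position; "eef_rot": TCP orientation; "ft_force": force on the tool from outside, world axes, zero at the start; "wrist_torque": the same for the moment, N m; "opening": opening from 0.0 (shut) to 1.0 (fully open); "grip_force": force on a finger pad.
Only numpy, scipy, OpenCV 4.12 (cv2) and the standard library are available. Lean on these libraries where they do the work, as an engineer would, in place of code of your own. Each camera call takes 0.05 s, during which the arm holds its last target. There are 200 camera calls.

TASK

Take the one power module whose outline fills the test socket's pocket (the middle-length one of the three), and seat it fully home in the pocket, flat on its floor. Then swing the socket's locking lever all the way down over it and let go. Leave the other two modules where they are.

Things in the scene. Friction and masses are not known exactly. Their poses are not given: they have to be found in the camera images.
- module_center (a point): centre (half-way up) of the module to load: loose block, black plastic on an aluminium baseplate, flush terminals in its top, 106 long (own x) x 50 wide (y) x 40 high (z, up) mm, about 0.3 kg. It lies flat, long axis within 15 degrees of world x, one of three modules side by side in any order. It fits the pocket either way round (half turn).
- long_center (a point): centre (half-way up) of the long module, 140 x 50 x 40 mm, same make and axes; too long for the pocket; leave alone
- short_center (a point): centre (half-way up) of the short module, 74 x 50 x 40 mm, same make and axes; too short for the pocket; leave alone
- socket: test socket, fixed grey block; long axis along own y, turned up to 17 degrees; origin on the bench under the pocket's centre, z up. 94 mm wide (x), y -75 to +107, top 28 high. Pocket open above, 54 (x) by 110 (y), 16 deep (floor 12 over the bench), 3 mm chamfer at its mouth; a seated module stands 24 out. Hinge lugs 68 high, 48 over their outsides, at y +66 to +90.
- lever_hinge (a point): the lever's hinge axis, which runs along the socket's x: at the socket's (0, +78, 62) mm
- lever (a joint): locking lever (rad): 0 = shut, level along the socket's -y over the pocket; 1.57 = upright; starts at 1.75 to 2.0, leaning away from the pocket (stop at 2.1). Steel bar 20 wide, 10 mm thick, a pad under it clearing a seated module by 2 mm. Stiff hinge (0.2 N m) keeps it where left; 1.5 to 3 N at the handle moves it; no latch, stops at 0, or short of it if the module is not home.
- lever_handle (a point): centre of the lever's handle, a black round bar 18 mm thick, 64 long, parallel to the hinge, 168 mm from the hinge axis; when shut it lies at the socket's (0, -90, 65) mm, clear of the block's end. Shut fingers can push it round and down from its far side.
There are look-alikes about, which are no part of the job. What is shaped like the part that bears module_center but blue or orange is not meant.

How it is judged:
By the outcome, as a careful person would: the job done as asked, in the order asked, and still so for the second after the job is handed in, with the robot touching nothing.
It also fails if it takes over 64 s, if anything falls off the work surface, if the arm or the gripper's body presses on something with over 40 N, if the wrist force passes 120 N, or if a joint passes its speed limit or range.

## Working session

There is one attempt and no reset: what is moved stays moved. The work goes in short steps, Python scripts to look and compute and a tool call to move; the robot and the scene stay as the last step left them, time stands still between calls to the robot, and variables do not carry over. Pictures are saved under pics/ and viewed, at most 10 in all, crops included, and the job is handed in when it is done.

Besides the shell and the picture viewer there is one more tool, called after ">>>" as a command line: name --argument value ..., lists and objects as JSON in quotes. send_rows: Moves the arm, as the interface text tells. Its arguments: {"type":"object","properties":{"rows":{"type":"array","items":{"type":"object","properties":{"hand":{"type":"number"},"travel":{"type":"array","items":{"type":"number"}},"turn":{"type":"number"}}}}},"required":["rows"]}

```bash
mkdir -p pics; ls; cat > h.py <<'E'
import numpy as np, cv2
from cell import telemetry, eyes, robot
def cam(n):
    m=eyes.camera_model(n);K=np.array([[m['fx'],0,m['cx']],[0,m['fy'],m['cy']],[0,0,1.]])
    return K,cv2.Rodrigues(np.array(m['rvec'],float))[0],np.array(m['tvec'],float).reshape(3)
def ray(n,u,v,z):
    K,R,t=cam(n);c=-R.T@t;d=R.T@np.linalg.inv(K)@np.array([u,v,1.])
    return c+d*(z-c[2])/d[2]
def proj(n,p):
    K,R,t=cam(n);q=K@(R@np.array(p,float)+t);return q[:2]/q[2]
def snap(n,f):
    im=eyes.capture(n);cv2.imwrite('pics/'+f,cv2.cvtColor(im,cv2.COLOR_RGB2BGR));return im
E
python3 - <<'E'
from h import *
for n in('scene','top'):
    snap(n,n+'1.png');K,R,t=cam(n);print(n,K[0,0],-R.T@t,R[2])
o=telemetry.get_obs();print(o)
E
```

```text
pics
scene 427.674916763786 [1.06539301 0.39551008 0.92698612] [-0.53455151 -0.44408057 -0.71905989]
top 436.9046163301422 [ 0.30804505 -0.13636071  1.59569073] [ 0.0593664  -0.00228508 -0.99823364]
{'t': 0.1, 'qpos': array([-1.27629337e+00,  2.63447171e-01, -4.88659749e-02,  1.25938204e+00,
       -8.84639679e-07,  1.41552054e+00]), 'qd': array([-6.31139555e-05, -1.87919871e-03,  2.27844614e-03, -9.84940766e-04,
        8.03270579e-04, -5.03961784e-04]), 'joint_efforts': array([ 7.66481335e-04, -6.38581395e+01,  3.85066009e+01,  9.98902658e-03,
       -2.08834845e-04,  1.51336189e-05]), 'tcp_pos': array([ 0.2282341 , -0.4727001 ,  0.40429033]), 'eef_rot': array([-3.06160948e+00, -7.00370563e-01,  9.95678559e-05]), 'ft_force': array([ 0.00876481, -0.56293352, -0.21037001]), 'wrist_torque': array([-0.00062136, -0.02151757,  0.03311906]), 'grip_force': 0.0, 'opening': 0.9992096223288788}
```

View pics/top1.png

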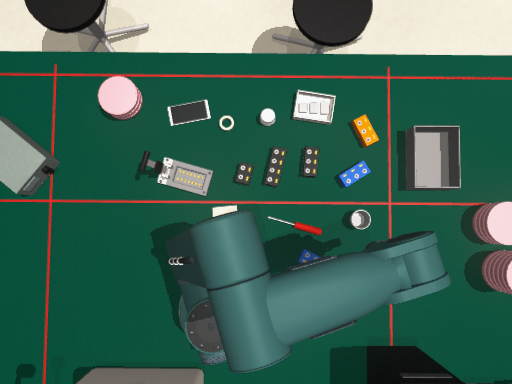

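View pics/scene1.png

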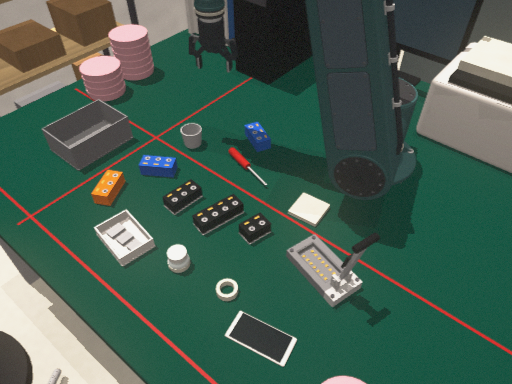

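The top view has the short, long and mid modules at about (244,174), (276,167) and (312,162). The socket is at (185,177) with its handle at (147,163). The scene view has the mid module at (183,196) and the socket at (323,268). Next I'll measure with masks and view enlarged crops.

```bash
python3 - <<'E'
from h import *
t=cv2.imread('pics/top1.png');s=cv2.imread('pics/scene1.png')
a=cv2.resize(t[135:205,130:335],None,fx=3.9,fy=3.9,interpolation=cv2.INTER_CUBIC)
b=cv2.resize(s[170:310,150:395],None,fx=3.2,fy=3.2,interpolation=cv2.INTER_CUBIC)
cv2.imwrite('pics/a.png',a);cv2.imwrite('pics/b.png',b)
for n,im,roi in(('top',t,(285,335,140,185)),('scene',s,(155,210,172,220)),):
    x0,x1,y0,y1=roi;c=im[y0:y1,x0:x1].astype(int)
    g=c[...,1]-(c[...,0]+c[...,2])//2
    m=((g<12)).astype(np.uint8)
    m=cv2.morphologyEx(m,cv2.MORPH_CLOSE,np.ones((3,3)))
    k,_=cv2.findContours(m,0,2);k=max(k,key=cv2.contourArea)+np.array([x0,y0])
    r=cv2.minAreaRect(k);print(n,r,[ray(n,*p,.04)[:2].round(4) for p in cv2.boxPoints(r)])
    print(ray(n,*r[0],.03))
E
```

```text
top ((310.1639404296875, 161.69674682617188), (14.395182609558105, 29.967330932617188), 5.19442892074585) [array([ 0.4819, -0.2943]), array([ 0.5898, -0.3039]), array([ 0.5854, -0.3554]), array([ 0.4776, -0.3456])]
[ 0.53503051 -0.32599028  0.03      ]
scene ((182.23074340820312, 196.34613037109375), (21.91065788269043, 39.93841552734375), 56.3099365234375) [array([ 0.5951, -0.3542]), array([ 0.4697, -0.3474]), array([ 0.5008, -0.2657]), array([ 0.6197, -0.2761])]
[ 0.54231132 -0.31807489  0.03      ]
```

View pics/a.png

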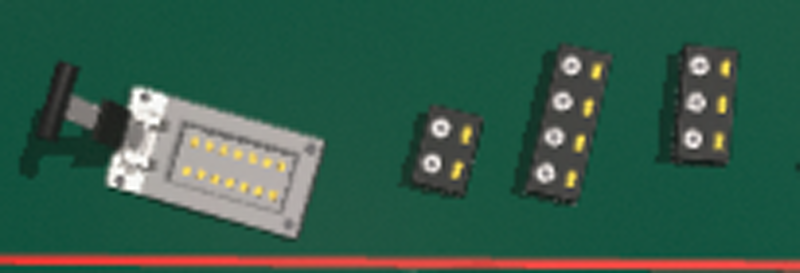

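View pics/b.png

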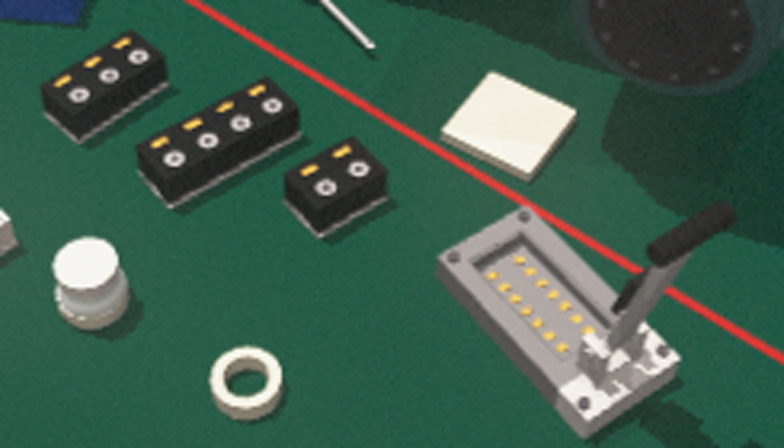

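The crops show the mid module's top outline at crop-a px (684,44), (739,48), (730,165), (678,162). The socket's top corners are (320,138), (297,239), (105,185), (135,87), and the handle is at (57,101). I'll cast these points.

```bash
python3 - <<'E'
from h import *
A=lambda u,v,z:ray('top',(u+.5)/3.9-.5+130,(v+.5)/3.9-.5+135,z)
B=lambda u,v,z:ray('scene',(u+.5)/3.2-.5+150,(v+.5)/3.2-.5+170,z)
def show(l,P):
    P=np.array(P)[:,:2]
    print(l,P.round(4).tolist(),'mean',P.mean(0).round(4))
    r=cv2.minAreaRect((P*1000).astype(np.float32));print('   rect',r)
show('modA',[A(*p,.04) for p in[(684,44),(739,48),(730,165),(678,162)]])
show('modB',[B(*p,.04) for p in[(43,90),(134,31),(168,66),(77,110)]])
show('termA',[A(*p,.04) for p in[(699,66),(696,102),(692,139),(726,68),(721,104),(718,141)]])
show('termB',[B(*p,.04) for p in[(79,94),(109,75),(139,56),(63,80),(93,62),(123,43)]])
show('sockA',[A(*p,.028) for p in[(324,138),(298,239),(105,186),(135,87)]])
show('pocketA',[A(*p,.028) for p in[(185,120),(299,152),(285,214),(168,185)]])
show('pocketB',[B(*p,.028) for p in[(516,230),(466,264),(0,0),(0,0)]][:2]*2)
show('sockB',[B(*p,.028) for p in[(525,207),(437,262),(585,421),(680,358)]])
show('pinsA',[A(*p,.012) for p in[(194,141),(281,167),(186,171),(274,195)]])
show('pinsB',[B(*p,.012) for p in[(519,260),(492,275),(564,349),(591,330)]])
E
```

```text
modA [[0.5906, -0.3062], [0.5872, -0.3569], [0.4789, -0.3486], [0.4813, -0.3008]] mean [ 0.5345 -0.3282]
   rect ((534.30322265625, -328.015380859375), (50.80365753173828, 109.41748809814453), 86.2484359741211)
modB [[0.5872, -0.3479], [0.4818, -0.3403], [0.4941, -0.2835], [0.5843, -0.3065]] mean [ 0.5368 -0.3196]
   rect ((539.0540161132812, -322.9877624511719), (58.063697814941406, 104.62769317626953), 77.78388977050781)
termA [[0.5702, -0.3201], [0.5368, -0.3173], [0.5026, -0.3137], [0.5686, -0.345], [0.5352, -0.3403], [0.5009, -0.3376]] mean [ 0.5357 -0.329 ]
   rect ((535.5714721679688, -329.3155517578125), (24.914335250854492, 68.63273620605469), 84.59378814697266)
termB [[0.5699, -0.3196], [0.5364, -0.3164], [0.5019, -0.313], [0.5673, -0.3435], [0.5343, -0.3396], [0.4995, -0.3366]] mean [ 0.5349 -0.3281]
   rect ((534.7001953125, -328.09344482421875), (24.066560745239258, 68.30416870117188), 84.14230346679688)
sockA [[0.5024, 0.0254], [0.4086, 0.0481], [0.4563, 0.2269], [0.5486, 0.2011]] mean [0.479  0.1254]
   rect ((479.07525634765625, 125.10081481933594), (185.0527038574218
[... 362 characters left out ...]
608886719, 56.559913635253906), (55.56895065307617, 0.0), 168.30519104003906)
sockB [[0.4126, 0.0541], [0.5052, 0.0317], [0.5506, 0.2023], [0.4584, 0.2286]] mean [0.4817 0.1292]
   rect ((481.8502502441406, 129.15945434570312), (180.38487243652344, 95.8531494140625), 75.26435089111328)
pinsA [[0.5007, 0.1484], [0.4769, 0.0668], [0.4725, 0.1554], [0.4506, 0.073]] mean [0.4751 0.1109]
   rect ((475.6236572265625, 110.7138671875), (85.78071594238281, 29.04303550720215), 75.14944458007812)
pinsB [[0.4503, 0.0759], [0.4769, 0.0676], [0.4986, 0.1519], [0.4702, 0.1585]] mean [0.474  0.1135]
   rect ((473.6105041503906, 113.38983154296875), (86.97320556640625, 29.191665649414062), 75.57907104492188)
```

Both views agree:

| Thing | Centre (m) | Yaw |
|---|---|---|
| Mid module | (0.535, -0.328) | -5.4° |
| Pocket | (0.475, 0.112) | -15° |

I'll move above the module first.

>>> send_rows --rows '[{"hand": 8.5,"travel": [3.84,1.81,-1.3],"turn": -3.9},{"hand": 8.5,"travel": [3.84,1.81,-1.3],"turn": -3.9},{"hand": 8.5,"travel": [3.84,1.81,-1.3],"turn": -3.9},{"hand": 8.5,"travel": [3.84,1.81,-1.3],"turn": -3.9},{"hand": 8.5,"travel": [3.84,1.81,-1.3],"turn": -3.9},{"hand": 8.5,"travel": [3.84,1.81,-1.3],"turn": -3.9},{"hand": 8.5,"travel": [3.84,1.81,-1.3],"turn": -3.9},{"hand": 8.5,"travel": [3.84,1.81,-1.3],"turn": -3.9},{"hand": 8.5,"travel": [0,0,0],"turn": 0},{"hand": 8.5,"travel": [0,0,0],"turn": 0}]'

```text
t: 1.35
tcp_pos: [0.5352, -0.328, 0.3005]
eef_rot: [-3.138, 0.147, 0.001]
ft_force: [-0.2, 0.3, 0.2]
opening: 0.993
grip_force: 0.0
```

>>> send_rows --rows '[{"hand": 8.5,"travel": [0,0,-3],"turn": 0},{"hand": 8.5,"travel": [0,0,-3],"turn": 0},{"hand": 8.5,"travel": [0,0,-2.4],"turn": 0},{"hand": 8.5,"travel": [0,0,-1.5],"turn": 0},{"hand": 8.5,"travel": [0,0,-0.95],"turn": 0},{"hand": 8.5,"travel": [0,0,0],"turn": 0}]'

```text
t: 2.1
tcp_pos: [0.5353, -0.3282, 0.1922]
eef_rot: [-3.138, 0.149, 0.0]
ft_force: [-0.0, 0.3, 1.4]
opening: 0.995
grip_force: 0.0
```

```bash
python3 - <<'E'
from h import *
s=snap('scene','s2.png');c=s[120:270,110:310]
cv2.imwrite('pics/c.png',cv2.cvtColor(cv2.resize(c,None,fx=3.9,fy=3.9,interpolation=2),4))
E
```

```text
(no output)
```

View pics/c.png

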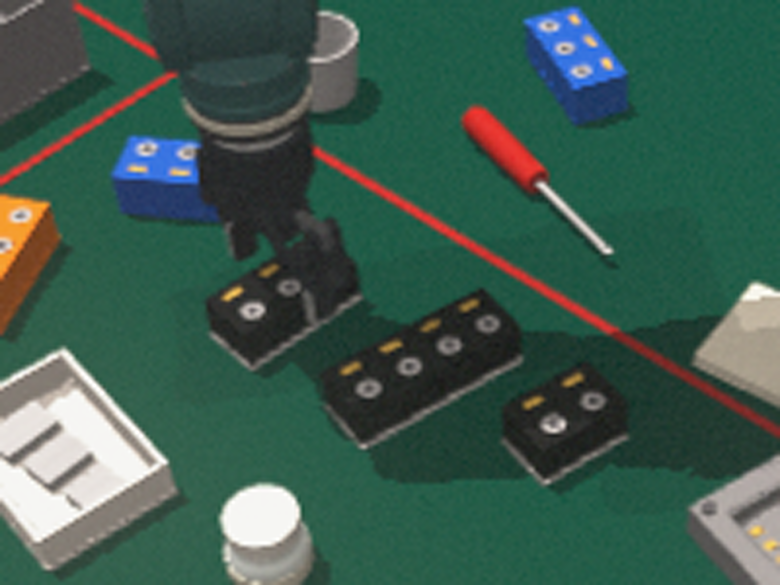

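The crop shows the open fingers straddling the mid module around crop px (290,270). I'll close and lift.

>>> send_rows --rows '[{"hand": 4,"travel": [0,0,0],"turn": 0},{"hand": 4,"travel": [0,0,0],"turn": 0},{"hand": 4,"travel": [0,0,0],"turn": 0},{"hand": 4,"travel": [0,0,0],"turn": 0},{"hand": 4,"travel": [0,0,0],"turn": 0},{"hand": 4,"travel": [0,0,0],"turn": 0},{"hand": 4,"travel": [0,0,0],"turn": 0},{"hand": 4,"travel": [0,0,0],"turn": 0}]'

```text
t: 3.15
tcp_pos: [0.5356, -0.328, 0.193]
eef_rot: [3.138, -0.148, 0.001]
ft_force: [-2.6, 2.7, 7.3]
opening: 0.571
grip_force: 63.3
```

>>> send_rows --rows '[{"hand": 4,"travel": [0,0,0.5],"turn": 0},{"hand": 4,"travel": [0,0,1.5],"turn": 0},{"hand": 4,"travel": [0,0,3],"turn": 0},{"hand": 4,"travel": [0,0,3],"turn": 0},{"hand": 4,"travel": [0,0,2],"turn": 0},{"hand": 4,"travel": [0,0,0],"turn": 0}]'

```text
t: 3.9
tcp_pos: [0.5357, -0.3282, 0.2941]
eef_rot: [3.136, -0.149, 0.004]
ft_force: [-0.4, 0.7, -4.3]
opening: 0.567
grip_force: 63.2
```

>>> send_rows --rows '[{"hand": 4,"travel": [-0.3,2.2,0],"turn": 4},{"hand": 4,"travel": [-0.3,2.2,0],"turn": 4},{"hand": 4,"travel": [-0.3,2.2,0],"turn": 4},{"hand": 4,"travel": [-0.3,2.2,0],"turn": 4},{"hand": 4,"travel": [-0.3,2.2,0],"turn": 4},{"hand": 4,"travel": [-0.3,2.2,0],"turn": 4},{"hand": 4,"travel": [-0.3,2.2,0],"turn": 4},{"hand": 4,"travel": [-0.3,2.2,0],"turn": 4},{"hand": 4,"travel": [-0.3,2.2,0],"turn": 4},{"hand": 4,"travel": [-0.3,2.2,0],"turn": 4}]'

```text
t: 5.15
tcp_pos: [0.5052, -0.1066, 0.2922]
eef_rot: [2.998, 0.94, 0.0]
ft_force: [0.3, 0.8, -3.1]
opening: 0.57
grip_force: 63.2
```

>>> send_rows --rows '[{"hand": 4,"travel": [-0.3,2.2,0],"turn": 4},{"hand": 4,"travel": [-0.3,2.2,0],"turn": 4},{"hand": 4,"travel": [-0.3,2.2,0],"turn": 4},{"hand": 4,"travel": [-0.3,2.2,0],"turn": 4},{"hand": 4,"travel": [-0.3,2.2,0],"turn": 4},{"hand": 4,"travel": [-0.3,2.2,0],"turn": 4},{"hand": 4,"travel": [-0.3,2.2,0],"turn": 4},{"hand": 4,"travel": [-0.3,2.2,0],"turn": 4},{"hand": 4,"travel": [-0.3,2.2,0],"turn": 4},{"hand": 4,"travel": [-0.3,2.2,0],"turn": 4.4}]'

```text
t: 6.4
tcp_pos: [0.4749, 0.1134, 0.2922]
eef_rot: [2.488, 1.918, 0.0]
ft_force: [0.7, -0.1, -3.7]
opening: 0.573
grip_force: 63.2
```

>>> send_rows --rows '[{"hand": 4,"travel": [0,0,-2],"turn": 0},{"hand": 4,"travel": [0,0,-2],"turn": 0},{"hand": 4,"travel": [0,0,-1],"turn": 0},{"hand": 4,"travel": [0,0,0],"turn": 0},{"hand": 4,"travel": [0,0,0],"turn": 0}]'

```text
t: 7.02
tcp_pos: [0.4757, 0.1121, 0.2428]
eef_rot: [2.492, 1.912, 0.001]
ft_force: [0.5, 0.9, -4.3]
opening: 0.567
grip_force: 63.1
```

```bash
python3 - <<'E'
from h import *
s=snap('scene','s3.png');c=s[180:330,250:420]
cv2.imwrite('pics/d.png',cv2.cvtColor(cv2.resize(c,None,fx=3.9,fy=3.9,interpolation=2),4))
snap('top','t3.png')
E
```

```text
(no output)
```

View pics/d.png

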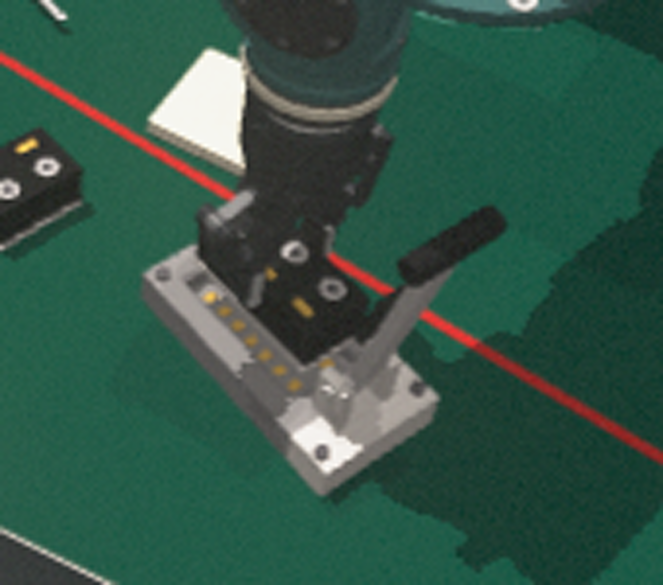

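The crop shows the module hovering over the pocket. Two ring terminals are at crop px (294,250) and (333,288), and two gold ones at (270,273) and (303,307). I'll cast them at the module-top height.

```bash
python3 - <<'E'
from h import *
B=lambda u,v,z:ray('scene',(u+.5)/3.9-.5+250,(v+.5)/3.9-.5+180,z)
th=np.radians(75);R=np.array([[np.cos(th),-np.sin(th)],[np.sin(th),np.cos(th)]])
for p in[(294,250),(333,288),(270,273),(303,307),(304,363),(373,305)]:
    w=B(*p,.0908)[:2];print(w.round(4),'module frame about TCP',(R.T@(w-[.4757,.1121])).round(4))
th=np.radians(-5.4);R=np.array([[np.cos(th),-np.sin(th)],[np.sin(th),np.cos(th)]])
for w in [[0.5699, -0.3196], [0.5364, -0.3164], [0.5019, -0.313], [0.5673, -0.3435], [0.5343, -0.3396], [0.4995, -0.3366]]:
    print((R.T@(np.array(w)-[.5356,-.328])).round(4))
o=telemetry.get_obs();print(o['eef_rot'])
E
```

```text
[0.4647 0.1158] module frame about TCP [0.0008 0.0116]
[0.4739 0.1505] module frame about TCP [0.0366 0.0117]
[0.4892 0.1143] module frame about TCP [ 0.0056 -0.0125]
[0.4977 0.1441] module frame about TCP [ 0.0366 -0.0129]
[0.5313 0.1668] module frame about TCP [ 0.0673 -0.0395]
[0.4691 0.1761] module frame about TCP [0.0601 0.023 ]
[0.0334 0.0116]
[-0.0003  0.0116]
[-0.035   0.0118]
[ 0.033  -0.0124]
[-0.0002 -0.0117]
[-0.0351 -0.012 ]
[2.49227326e+00 1.91164102e+00 1.42526329e-03]
```

The module is aligned with the pocket to within about 2 mm, so I'll descend gently.

>>> send_rows --rows '[{"hand": 4,"travel": [0,0,-1],"turn": 0},{"hand": 4,"travel": [0,0,-0.8],"turn": 0},{"hand": 4,"travel": [0,0,-0.4],"turn": 0},{"hand": 4,"travel": [0,0,-0.2],"turn": 0},{"hand": 4,"travel": [0,0,-0.2],"turn": 0},{"hand": 4,"travel": [0,0,0],"turn": 0}]'

```text
t: 7.88
tcp_pos: [0.4755, 0.112, 0.2161]
eef_rot: [-2.493, -1.912, 0.0]
ft_force: [0.4, 0.1, -3.6]
opening: 0.572
grip_force: 63.3
```

>>> send_rows --rows '[{"hand": 4,"travel": [0,0,-0.3],"turn": 0},{"hand": 4,"travel": [0,0,-0.3],"turn": 0},{"hand": 4,"travel": [0,0,-0.2],"turn": 0},{"hand": 4,"travel": [0,0,-0.2],"turn": 0},{"hand": 4,"travel": [0,0,0],"turn": 0},{"hand": 4,"travel": [0,0,0],"turn": 0}]'

```text
t: 8.62
tcp_pos: [0.4755, 0.112, 0.2062]
eef_rot: [2.493, 1.912, 0.0]
ft_force: [-0.2, -0.3, -4.4]
opening: 0.572
grip_force: 63.3
```

>>> send_rows --rows '[{"hand": 4,"travel": [0,0,-0.1],"turn": 0},{"hand": 4,"travel": [0,0,-0.1],"turn": 0},{"hand": 4,"travel": [0,0,0],"turn": 0}]'

```text
t: 9.0
tcp_pos: [0.4754, 0.112, 0.205]
eef_rot: [2.492, 1.911, 0.001]
ft_force: [-5.0, -1.7, 14.5]
opening: 0.57
grip_force: 65.4
```

Floor contact. I'll release, rise and look.

>>> send_rows --rows '[{"hand": 7.5,"travel": [0,0,0],"turn": 0},{"hand": 7.5,"travel": [0,0,0],"turn": 0},{"hand": 7.5,"travel": [0,0,0],"turn": 0},{"hand": 7.5,"travel": [0,0,0.5],"turn": 0},{"hand": 7.5,"travel": [0,0,1.5],"turn": 0},{"hand": 7.5,"travel": [0,0,4],"turn": 0},{"hand": 7.5,"travel": [0,0,5],"turn": 0},{"hand": 0,"travel": [0,0,5],"turn": 0},{"hand": 0,"travel": [0,0,5],"turn": 0},{"hand": 0,"travel": [0,0,2],"turn": 0}]'

```text
t: 10.25
tcp_pos: [0.4754, 0.112, 0.4372]
eef_rot: [2.491, 1.911, 0.005]
ft_force: [0.7, -0.5, -0.6]
opening: 0.236
grip_force: 0.0
```

```bash
python3 - <<'E'
from h import *
s=snap('scene','s4.png');c=s[180:330,250:420]
cv2.imwrite('pics/e.png',cv2.cvtColor(cv2.resize(c,None,fx=3.9,fy=3.9,interpolation=2),4))
E
```

```text
(no output)
```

View pics/e.png

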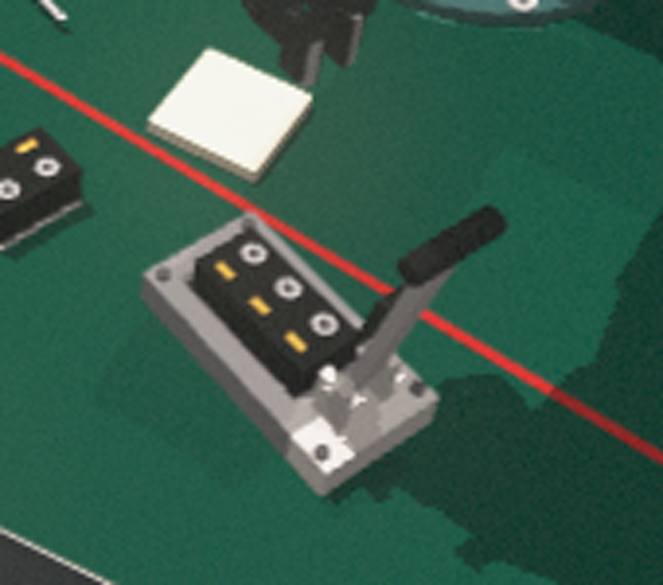

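The crop shows the module in the pocket, with its top level and its rings at (254,253) to (324,324). The handle's centre is at crop px (453,246). Next, the lever angle and finger path.

```bash
python3 - <<'E'
from h import *
a=np.radians(-15);R=np.array([[np.cos(a),-np.sin(a)],[np.sin(a),np.cos(a)]]);o=np.array([.475,.112])
u,v=(453.5)/3.9-.5+250,(246.5)/3.9-.5+180
p0,p1=ray('scene',u,v,.1),ray('scene',u,v,.3)
f=lambda p:np.array([*(R.T@(p[:2]-o)),p[2]])
q0,q1=f(p0),f(p1);s=-q0[0]/(q1[0]-q0[0]);h=q0+s*(q1-q0);print('handle sock',h.round(4),'r',np.hypot(h[1]-.078,h[2]-.062))
print('theta',np.arctan2(h[2]-.062,-(h[1]-.078)))
for uv in((147,163),):
  for z in(.2,.22):print('top',f(ray('top',*uv,z)).round(4))
E
```

```text
handle sock [0.     0.1156 0.2248] r 0.16712629396995415
theta 1.7977288464913233
top [-0.0015  0.1104  0.2   ]
top [-0.0029  0.1048  0.22  ]
```

```bash
python3 - <<'E'
import numpy as np
o=np.array([.475,.112]);ey=np.array([np.sin(np.radians(15)),np.cos(np.radians(15))])
P=lambda y,z:np.array([*(o+ey*y),z+.173])
H=lambda t:(.078-.168*np.cos(t)+.003*np.sin(t),.062+.168*np.sin(t)+.003*np.cos(t))
q=np.array([.4754,.112,.4372])
def go(l,y,z):
    global q;p=P(y,z);print(l,'pos',p.round(4),'d cm',((p-q)*100).round(2));q=p
go('behind',.162,.264);go('down',.162,.205)
for t in np.arange(1.8,.79,-.1):
    y,z=H(t);d=np.interp(t,[.8,1.4],[.003,.014]);go(f'{t:.1f}',y+.009*np.sin(t)+.011,z+.009*max(np.cos(t),0)-d if t<1.4 else z-.014)
y,z=H(.8);go('up',y+.025,z+.03);go('over',y,z+.03)
for t in np.arange(.8,-.01,-.1):
    y,z=H(t);go(f'{t:.1f}',y+.002,z+.009)
E
```

```text
behind pos [0.5169 0.2685 0.437 ] d cm [ 4.15 15.65 -0.02]
down pos [0.5169 0.2685 0.378 ] d cm [ 0.   0.  -5.9]
1.8 pos [0.5109 0.2461 0.3839] d cm [-0.6  -2.24  0.59]
1.7 pos [0.5067 0.2304 0.3872] d cm [-0.42 -1.58  0.33]
1.6 pos [0.5024 0.2143 0.3888] d cm [-0.43 -1.61  0.16]
1.5 pos [0.4981 0.1981 0.3888] d cm [-0.44 -1.62 -0.  ]
1.4 pos [0.4937 0.1818 0.3886] d cm [-0.44 -1.62 -0.02]
1.3 pos [0.4894 0.1657 0.3879] d cm [-0.43 -1.61 -0.07]
1.2 pos [0.4852 0.15   0.3856] d cm [-0.42 -1.58 -0.23]
1.1 pos [0.4811 0.1347 0.3817] d cm [-0.41 -1.53 -0.39]
1.0 pos [0.4772 0.12   0.3762] d cm [-0.39 -1.46 -0.55]
0.9 pos [0.4734 0.1062 0.3692] d cm [-0.37 -1.39 -0.7 ]
0.8 pos [0.47   0.0932 0.3609] d cm [-0.35 -1.3  -0.83]
up pos [0.4719 0.1005 0.3876] d cm [0.2  0.73 2.67]
over pos [0.4655 0.0764 0.3876] d cm [-0.65 -2.41  0.  ]
0.8 pos [0.466  0.0783 0.3666] d cm [ 0.05  0.19 -2.1 ]
0.7 pos [0.4629 0.067  0.3545] d cm [-0.3  -1.13 -1.21]
0.6 pos [0.4603 0.057  0.3413] d cm [-0.27 -1.   -1.32]
0.5 pos [0.4579 0.0483 0.3272] d cm [-0.23 -0.87 -1.42]
0.4 pos [0.456  0.0409 0.3122] d cm [-0.2  -0.73 -1.5 ]
0.3 pos [0.4544 0.0351 0.2965] d cm [-0.16 -0.58 -1.57]
0.2 pos [0.4532 0.0308 0.2803] d cm [-0.12 -0.43 -1.62]
0.1 pos [0.4525 0.0281 0.2638] d cm [-0.07 -0.27 -1.66]
0.0 pos [0.4522 0.027  0.247 ] d cm [-0.03 -0.11 -1.68]
```

>>> send_rows --rows '[{"hand": 0,"travel": [0,0,0],"turn": 0},{"hand": 0,"travel": [0,0,0],"turn": 0},{"hand": 0,"travel": [1.04,3.91,0],"turn": 0},{"hand": 0,"travel": [1.04,3.91,0],"turn": 0},{"hand": 0,"travel": [1.04,3.91,0],"turn": 0},{"hand": 0,"travel": [1.03,3.92,0],"turn": 0},{"hand": 0,"travel": [0,0,-2],"turn": 0},{"hand": 0,"travel": [0,0,-2],"turn": 0},{"hand": 0,"travel": [0,0,-1.9],"turn": 0},{"hand": 0,"travel": [0,0,0],"turn": 0}]'

```text
t: 11.55
tcp_pos: [0.5165, 0.2684, 0.3733]
eef_rot: [-2.492, -1.911, 0.006]
ft_force: [-0.0, 0.6, -0.2]
opening: 0.001
grip_force: 0.0
```

>>> send_rows --rows '[{"hand": 0,"travel": [-0.3,-1.1,0.5],"turn": 0},{"hand": 0,"travel": [-0.3,-1.1,0.5],"turn": 0},{"hand": 0,"travel": [-0.21,-0.8,0.2],"turn": 0},{"hand": 0,"travel": [-0.21,-0.8,0.2],"turn": 0},{"hand": 0,"travel": [-0.22,-0.8,0.1],"turn": 0},{"hand": 0,"travel": [-0.22,-0.8,0.1],"turn": 0},{"hand": 0,"travel": [-0.22,-0.8,0],"turn": 0},{"hand": 0,"travel": [-0.22,-0.8,0],"turn": 0}]'

```text
t: 12.55
tcp_pos: [0.4978, 0.198, 0.3911]
eef_rot: [-2.493, -1.912, 0.0]
ft_force: [0.9, 1.2, 0.7]
opening: -0.001
grip_force: 0.6
```

>>> send_rows --rows '[{"hand": 0,"travel": [-0.22,-0.8,0],"turn": 0},{"hand": 0,"travel": [-0.22,-0.82,0],"turn": 0},{"hand": 0,"travel": [-0.43,-1.61,-0.07],"turn": 0},{"hand": 0,"travel": [-0.42,-1.58,-0.23],"turn": 0},{"hand": 0,"travel": [-0.41,-1.53,-0.39],"turn": 0},{"hand": 0,"travel": [-0.39,-1.46,-0.55],"turn": 0},{"hand": 0,"travel": [-0.37,-1.39,-0.7],"turn": 0},{"hand": 0,"travel": [-0.35,-1.3,-0.83],"turn": 0},{"hand": 0,"travel": [0,0,0],"turn": 0}]'

```text
t: 13.68
tcp_pos: [0.4695, 0.0928, 0.3629]
eef_rot: [-2.494, -1.91, 0.002]
ft_force: [0.7, 0.1, -0.4]
opening: -0.001
grip_force: 0.0
```

```bash
python3 - <<'E'
from h import *
s=snap('scene','s5.png');c=s[150:330,230:420]
cv2.imwrite('pics/f.png',cv2.cvtColor(cv2.resize(c,None,fx=3.3,fy=3.3,interpolation=2),4))
E
```

```text
(no output)
```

View pics/f.png

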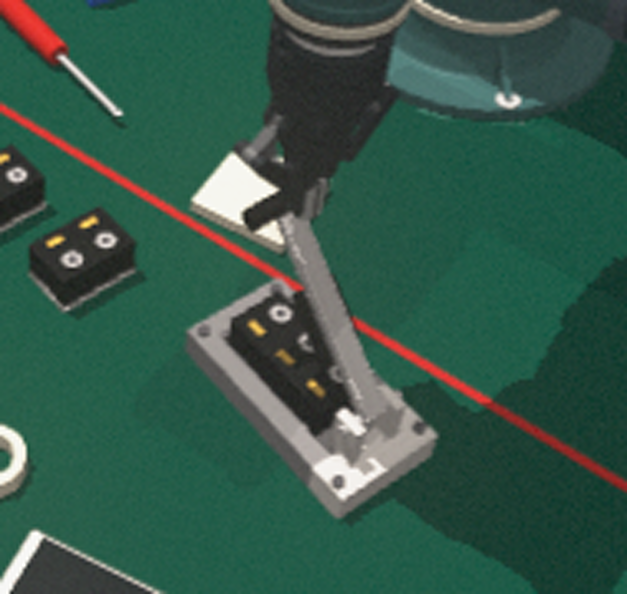

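The crop shows the lever at about 0.8 rad, with the fingers just behind the handle at crop px (285,205). Now I'll go up and over, then press down along the arc.

>>> send_rows --rows '[{"hand": 0,"travel": [0.2,0.75,1],"turn": 0},{"hand": 0,"travel": [0,0,1.8],"turn": 0},{"hand": 0,"travel": [-0.25,-1.2,0],"turn": 0},{"hand": 0,"travel": [-0.3,-1.0,0],"turn": 0},{"hand": 0,"travel": [0,0,-1],"turn": 0},{"hand": 0,"travel": [0,0,-1.2],"turn": 0},{"hand": 0,"travel": [-0.3,-1.13,-1.2],"turn": 0},{"hand": 0,"travel": [-0.27,-1.0,-1.3],"turn": 0},{"hand": 0,"travel": [-0.23,-0.87,-1.4],"turn": 0}]'

```text
t: 14.85
tcp_pos: [0.458, 0.0482, 0.3295]
eef_rot: [2.493, 1.911, -0.001]
ft_force: [-0.4, -1.3, 2.7]
opening: 0.002
grip_force: 0.8
```

>>> send_rows --rows '[{"hand": 0,"travel": [-0.2,-0.73,-1.5],"turn": 0},{"hand": 0,"travel": [-0.16,-0.58,-1.55],"turn": 0},{"hand": 0,"travel": [-0.12,-0.43,-1.6],"turn": 0},{"hand": 0,"travel": [-0.07,-0.27,-1.3],"turn": 0},{"hand": 0,"travel": [0,0,0],"turn": 0}]'

```text
t: 15.48
tcp_pos: [0.4525, 0.0287, 0.2701]
eef_rot: [-2.492, -1.91, 0.002]
ft_force: [-0.4, 0.2, 0.5]
opening: 0.002
grip_force: 0.0
```

Target about 0.247; the last 2.3 cm in small steps.

>>> send_rows --rows '[{"hand": 0,"travel": [0,-0.05,-0.6],"turn": 0},{"hand": 0,"travel": [0,-0.05,-0.6],"turn": 0},{"hand": 0,"travel": [0,-0.05,-0.5],"turn": 0},{"hand": 0,"travel": [0,0,-0.3],"turn": 0},{"hand": 0,"travel": [0,0,-0.2],"turn": 0},{"hand": 0,"travel": [0,0,0],"turn": 0}]'

```text
t: 16.23
tcp_pos: [0.4528, 0.0276, 0.2489]
eef_rot: [-2.493, -1.912, 0.0]
ft_force: [1.3, 0.2, -0.0]
opening: 0.002
grip_force: 0.0
```

>>> send_rows --rows '[{"hand": 0,"travel": [0,0,-0.1],"turn": 0},{"hand": 0,"travel": [0,0,-0.1],"turn": 0},{"hand": 0,"travel": [0,0,0],"turn": 0}]'

```text
t: 16.6
tcp_pos: [0.4529, 0.0275, 0.2472]
eef_rot: [2.493, 1.912, 0.0]
ft_force: [-0.6, -0.8, 4.9]
opening: 0.002
grip_force: 2.6
```

>>> send_rows --rows '[{"hand": 0,"travel": [0,0,-0.1],"turn": 0},{"hand": 0,"travel": [0,0,0],"turn": 0}]'

```text
t: 16.85
tcp_pos: [0.4529, 0.0275, 0.2468]
eef_rot: [2.492, 1.911, 0.001]
ft_force: [-5.5, -0.3, 18.2]
opening: -0.002
grip_force: 9.1
```

Hard stop at the expected shut height (18 N). I'll let go, rise clear and check.

>>> send_rows --rows '[{"hand": 0,"travel": [0,0,0.5],"turn": 0},{"hand": 0,"travel": [0,0,2],"turn": 0},{"hand": 0,"travel": [0,0,4],"turn": 0},{"hand": 0,"travel": [0,0,5],"turn": 0},{"hand": 0,"travel": [0,-3,4],"turn": 0},{"hand": 0,"travel": [0,-4,0],"turn": 0},{"hand": 0,"travel": [0,0,0],"turn": 0}]'

```text
t: 17.73
tcp_pos: [0.453, -0.0442, 0.4013]
eef_rot: [2.495, 1.908, 0.001]
ft_force: [-0.2, 0.7, -0.3]
opening: 0.003
grip_force: 0.0
```

```bash
python3 - <<'E'
from h import *
s=snap('scene','s6.png');c=s[150:330,150:420]
cv2.imwrite('pics/g.png',cv2.cvtColor(cv2.resize(c,None,fx=2.9,fy=2.9,interpolation=2),4))
a=np.radians(-15);R=np.array([[np.cos(a),-np.sin(a)],[np.sin(a),np.cos(a)]])
w=np.array([.475,.112])+R@np.array([0,-.09]);q=proj('scene',[*w,.065]);print('expected handle in crop',(q-[150,150])*2.9)
E
```

```text
expected handle in crop [427.21105809 228.67100062]
```

View pics/g.png

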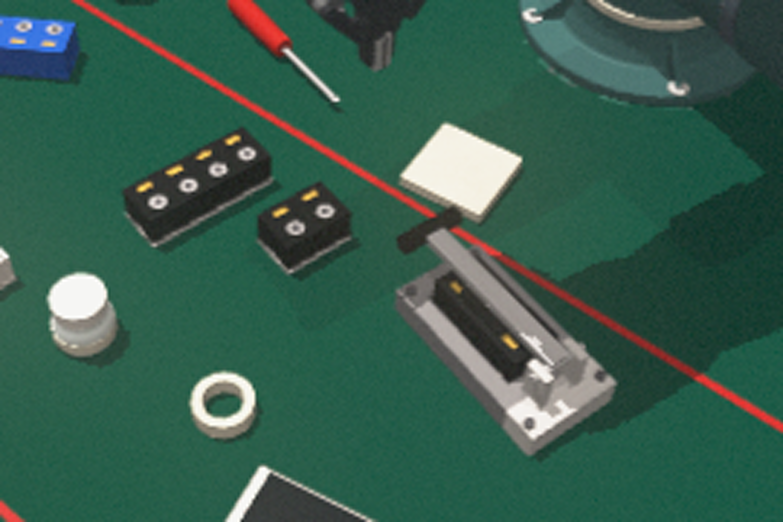

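The crop shows the handle at (429,229), against (427,229) expected for shut. The lever is down over the module, and the long and short modules haven't moved.

```bash
python3 -c "
from cell import robot
print(robot.close_job())"
```

```text
the job is handed in; nothing more can be done
None
```

The middle-length module is seated in the pocket, the lever is shut over it and released, the other two modules are where they were, and the job was handed in at about 18 s.

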